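Line up the laundry bottles by height

ROBOT

A 7-joint arm with a two-finger parallel gripper is mounted at the origin on the work surface. World frame = base frame: x ahead of the robot, y to its left, z up, the work surface at z = 0. Lengths are in m, angles in rad, forces in N, time in s.
With the tool pointing down it reaches from about 0.4 to 0.9 m from the base axis. Payload 5.6 kg.
Tool frame: the origin (TCP) lies midway between the tips of the shut fingers; the grasp point (between the pads) lies 19 mm behind it; z points along the fingers, y is the line along which they close (so a half turn about z gives the same grasp; the last joint's range is limited). The gripper opens to 92 mm and grips with 3 to 60 N. Pads are 20 mm wide; open, the fingers measure 128 mm over their backs; the gripper's body (75 mm by 189 mm) begins 69 mm behind the grasp point.
Start: joints at [1.286, 0.468, -0.012, 1.603, 0.006, 1.071, -0.056], TCP at [0.156, -0.631, 0.215] pointing down, gripper open.
Joint ranges: [-2.53, 2.53], [-0.31, 2.02], [-1.57, 1.55], [0.28, 2.44], [-1.29, 4.43], [0.15, 1.84], [-2.92, 2.92]. Speed limits (rad/s): [2.57, 2.57, 3.14, 3.14, 3.14, 3.14, 3.14].

INTERFACE

Orientations are given as a 3x3 rotation matrix whose columns are the frame's x, y, z axes.
In Python, from station import env, effector, solver, viewer, workorder, search_frame, tip_of gives the robot as it stands. Calls block until the motion is done:
- env.reach(position, orientation): joint-space move of the TCP to a pose.
- env.movel(position, frame=None, rate=0.15): straight line of the TCP; frame=None keeps the orientation; rate is the mean speed in m/s.
- env.goto_joints(angles): joint-space move.
- effector.release() and effector.grasp(squeeze=None): open the fingers fully, or close them until they stop; squeeze is the grip in N (None keeps the last).
- env.pause(seconds).
- solver.inverse_kinematics(position, orientation): joint angles nearest the present ones, or None.
- env.sense(): the state.
- viewer.read_camera(name): name is "scene" or "top" or "wrist"; returns (picture, depth): 400x640x3 uint8, red, green, blue; 400x640 float32, m along the optical axis (not along the pixel's ray), 0 where there is no reading.
- viewer.camera_info(name): a dict with "intrinsics" (3x3 intrinsics, pixels), "eye" and "rotation" of the camera in the world; the wrist camera has in their place "T_tool_cam" (4x4, takes a point from camera to tool coordinates, whose origin is the TCP and whose axes are the flange's). Camera axes: x right, y up, looking along -z (the intrinsics and any distortion apply to the point x, -y, -z); pixel columns grow to the right and rows downward; lengths in m; the calibration is good to about 2 mm. A picture is of the moment at which its call begins: read the wrist's pose just before it. camera_info takes no time and is no camera call.
A pose or a line that the arm cannot do raises env.PlanningError and nothing moves.
- workorder.finish_job(): hands the job in; it is judged then, once.
Trained networks look in the newest picture that a camera, given by its name, has taken for a name from the list of things; names that differ only in an ending like _2 or _b are one class to them, and where a whole thing is asked for, a point or a joint stands for the part that bears it (a point fixed in the world has none). Each returns a list of dicts, best first, with "score" (0 to 1); they miss things now and then, are a little off and sometimes report something else, mostly with a low value. They report only what shows in the picture. A call takes as long as a camera call. They do not tell look-alikes from the thing itself.
- search_frame(camera, name): "at" ([x, y, z] in m, in world coordinates, good to about 4 mm: the middle of the surface that is visible of it).
- tip_of(camera, name): "at" ([x, y, z] in m, in world coordinates, good to about 4 mm: a listed point, or the origin of a listed thing).
The state is a dict: "t": time; "joint_positions": joint angles; "joint_velocities": joint speeds; "tau": joint torques, N m; "ee_pos": TCP position; "tcp_rot": TCP orientation; "wrist_force": force on the tool from outside, world axes, zero at the start; "moment": the same for the moment, N m; "gripper_width": finger opening in m; "grasp_force": force on a finger pad.
Only numpy, scipy, OpenCV 4.12 (cv2) and the standard library are available. Lean on these libraries where they do the work, as an engineer would, in place of code of your own. Each camera call takes 0.05 s, during which the arm holds its last target. There are 200 camera calls.

TASK

Line the four laundry bottles up in the tray in order of height, stepping down from the tallest next to the white detergent pail to the shortest next to the peg basket, each one standing upright in the middle of its own drip mat. Set them down gently rather than dropping them, do not knock any bottle over, and leave the pail and the peg basket where they are.

Things in the scene. Friction and masses are not known exactly. Their poses are not given: they have to be found in the camera images.
- blue_bottle: Round upright blue bottle with a white cap, the tallest: 210 mm high in all, body 70 mm in diameter; the top 40 mm is a straight cylindrical cap 46 mm in diameter, the place to grip it from above (under the cap a short neck, then the shoulder slopes out to the body). White label. About 0.55 kg. Origin at the centre of its underside, z up along the bottle.
- pink_bottle: Round upright pink bottle with a dark red cap, the second tallest: 172 mm high in all, body 66 mm in diameter; the top 38 mm is a straight cylindrical cap 42 mm in diameter, the place to grip it from above (under the cap a short neck, then the shoulder slopes out to the body). White label. About 0.4 kg. Origin at the centre of its underside, z up along the bottle.
- green_bottle: Round upright green bottle with a yellow cap, the third tallest: 136 mm high in all, body 60 mm in diameter; the top 36 mm is a straight cylindrical cap 38 mm in diameter, the place to grip it from above (under the cap a short neck, then the shoulder slopes out to the body). White label. About 0.26 kg. Origin at the centre of its underside, z up along the bottle.
- orange_bottle: Round upright orange bottle with a black cap, the shortest: 104 mm high in all, body 54 mm in diameter; the top 34 mm is a straight cylindrical cap 34 mm in diameter, the place to grip it from above (under the cap a short neck, then the shoulder slopes out to the body). White label. About 0.15 kg. Origin at the centre of its underside, z up along the bottle.
- mat1: Round teal drip mat, 90 mm in diameter, 4 mm thick, the rightmost (towards -y), seen from the robot, of a row of four, 100 mm from centre to centre, fixed in a grey tray. Origin at the centre of its underside, 4 mm above the table: its top is 8 mm above the table. Its y axis runs along the row to the left, its x axis across the row.
- mat2: Round teal drip mat, 90 mm in diameter, 4 mm thick, the second from the right in the row; origin and axes as for mat1. The tray is fixed, 112 x 424 mm, its floor 4 mm thick, with a lip all round that rises 12 mm above the table.
- mat3: Round teal drip mat, 90 mm in diameter, 4 mm thick, the third from the right in the row; origin and axes as for mat1.
- mat4: Round teal drip mat, 90 mm in diameter, 4 mm thick, the leftmost (towards +y) in the row; origin and axes as for mat1.
- pail: White detergent pail with a blue lid, 134 mm in diameter, 226 mm high, 2.5 kg, on the table off one end of the row (either end), its centre 135 mm beyond the centre of the last mat. Origin at the centre of its underside.
- peg_basket: Open cream basket of wooden clothes pegs, 120 x 110 mm, 65 mm high (pegs reach about 80 mm), 0.8 kg, on the table off the other end of the row, its centre 135 mm beyond the last mat. Origin at the centre of its underside.
There are look-alikes about, which are no part of the job. Leave any purple look-alike of the mat1 alone.

How it is judged:
At the end, for the whole second after the job is handed in: Counting the mats from the pail's end of the row, the blue, pink, green and orange bottles stand on the first, second, third and fourth mat: each within 15 mm of the mat's centre, resting on the mat, upright within 0.1 rad, at rest and let go of (((horizontal distance between pail and mat1 below 0.2 m and horizontal distance between blue_bottle and mat1 below 0.015 m and z of blue_bottle in the frame of mat1 between -0.002 and 0.009 m and horizontal distance between pink_bottle and mat2 below 0.015 m and z of pink_bottle in the frame of mat2 between -0.002 and 0.009 m and horizontal distance between green_bottle and mat3 below 0.015 m and z of green_bottle in the frame of mat3 between -0.002 and 0.009 m and horizontal distance between orange_bottle and mat4 below 0.015 m and z of orange_bottle in the frame of mat4 between -0.002 and 0.009 m) or (horizontal distance between pail and mat4 below 0.2 m and horizontal distance between blue_bottle and mat4 below 0.015 m and z of blue_bottle in the frame of mat4 between -0.002 and 0.009 m and horizontal distance between pink_bottle and mat3 below 0.015 m and z of pink_bottle in the frame of mat3 between -0.002 and 0.009 m and horizontal distance between green_bottle and mat2 below 0.015 m and z of green_bottle in the frame of mat2 between -0.002 and 0.009 m and horizontal distance between orange_bottle and mat1 below 0.015 m and z of orange_bottle in the frame of mat1 between -0.002 and 0.009 m)) and angle between each of blue_bottle, pink_bottle, green_bottle, orange_bottle's own z axis and vertical below 0.1 rad and linear speed of each of blue_bottle, pink_bottle, green_bottle, orange_bottle below 0.02 m/s and contact force between each of blue_bottle, pink_bottle, green_bottle, orange_bottle and the fingers below 0.2 N); the robot touches nothing.
It fails at once if a bottle is knocked over (leans more than 0.6 rad) (angle between any of blue_bottle, pink_bottle, green_bottle, orange_bottle's own z axis and vertical above 0.6 rad).
It fails at once if the pail is pushed more than 25 mm (distance of pail from where it was at the start of the episode above 0.025 m).
It fails at once if the peg basket is pushed more than 25 mm (distance of peg_basket from where it was at the start of the episode above 0.025 m).
It fails at once if a bottle is dropped or banged down (its underside is within 17 mm above a mat's top, 25 mm above the table, and still moves faster than 0.6 m/s) ((height (world z) of blue_bottle below 0.025 m and linear speed of blue_bottle above 0.6 m/s) or (height (world z) of pink_bottle below 0.025 m and linear speed of pink_bottle above 0.6 m/s) or (height (world z) of green_bottle below 0.025 m and linear speed of green_bottle above 0.6 m/s) or (height (world z) of orange_bottle below 0.025 m and linear speed of orange_bottle above 0.6 m/s)).
It also fails if it takes over 112 s, if anything falls off the work surface, if the arm or the gripper's body presses on something with over 40 N, if the wrist force passes 120 N, or if a joint passes its speed limit or range.

## Working session

There is one attempt and no reset: what is moved stays moved. The work goes in short steps, each a Python script; the robot and the scene stay as the last script left them, time stands still between calls to the robot, and variables do not carry over. Pictures are saved under pics/ and viewed, at most 14 in all, crops included, and the job is handed in when it is done.

```bash
mkdir -p pics; ls; python3 - <<'E'
from station import env, viewer, search_frame, tip_of
import cv2, numpy as np
for c in ["scene","top"]:
    p,d=viewer.read_camera(c); cv2.imwrite(f"pics/{c}0.png",p[:,:,::-1])
    i=viewer.camera_info(c); print(c,{k:np.round(v,3).tolist() if not isinstance(v,str) else v for k,v in i.items()})
    for n in ["blue_bottle","pink_bottle","green_bottle","orange_bottle","mat1","mat2","mat3","mat4","pail","peg_basket"]:
        print(n,[(np.round(r["at"],3).tolist(),round(r["score"],2)) for r in tip_of(c,n)])
s=env.sense();print(s["t"],s["ee_pos"],s["tcp_rot"],s["gripper_width"])
E
```

```text
pics
scene {'intrinsics': [[409.116, 0.0, 320.184], [0.0, 409.116, 200.807], [0.0, 0.0, 1.0]], 'eye': [0.903, -0.558, 0.605], 'rotation': [[0.867, -0.337, 0.367], [0.498, 0.562, -0.66], [0.016, 0.755, 0.655]]}
blue_bottle [([0.429, 0.066, -0.001], 0.6)]
pink_bottle [([0.635, -0.265, 0.004], 0.62)]
green_bottle [([0.428, -0.094, 0.0], 0.72)]
orange_bottle [([0.386, -0.282, -0.005], 0.58)]
mat1 [([0.78, -0.123, -0.007], 0.95), ([0.634, 0.171, 0.004], 0.92), ([0.636, -0.031, 0.003], 0.88), ([0.634, -0.134, 0.009], 0.84), ([0.633, 0.066, 0.002], 0.8)]
mat2 [([0.78, -0.123, -0.007], 0.95), ([0.634, 0.171, 0.004], 0.92), ([0.636, -0.031, 0.003], 0.88), ([0.634, -0.134, 0.009], 0.84), ([0.633, 0.066, 0.002], 0.8)]
mat3 [([0.78, -0.123, -0.007], 0.95), ([0.634, 0.171, 0.004], 0.92), ([0.636, -0.031, 0.003], 0.88), ([0.634, -0.134, 0.009], 0.84), ([0.633, 0.066, 0.002], 0.8)]
mat4 [([0.78, -0.123, -0.007], 0.95), ([0.634, 0.171, 0.004], 0.92), ([0.636, -0.031, 0.003], 0.88), ([0.634, -0.134, 0.009], 0.84), ([0.633, 0.066, 0.002], 0.8)]
pail [([0.632, 0.308, -0.004], 0.72)]
peg_basket [([0.636
[... 724 characters left out ...]
02], 0.61), ([0.634, -0.128, 0.002], 0.58), ([0.635, -0.032, 0.005], 0.55)]
mat3 [([0.627, 0.07, 0.004], 0.68), ([0.635, 0.173, 0.008], 0.62), ([0.775, -0.126, -0.002], 0.61), ([0.634, -0.128, 0.002], 0.58), ([0.635, -0.032, 0.005], 0.55)]
mat4 [([0.627, 0.07, 0.004], 0.68), ([0.635, 0.173, 0.008], 0.62), ([0.775, -0.126, -0.002], 0.61), ([0.634, -0.128, 0.002], 0.58), ([0.635, -0.032, 0.005], 0.55)]
pail [([0.628, 0.305, 0.005], 0.89)]
peg_basket [([0.639, -0.262, 0.001], 0.63)]
1.1 [ 0.15558317 -0.63113602  0.21461888] [[ 9.70927775e-01  2.39372627e-01 -2.56837965e-05]
 [ 2.39372623e-01 -9.70927770e-01 -1.10666588e-04]
 [-5.14276630e-05  1.01301266e-04 -9.99999994e-01]] 0.09217248159004797
```

View pics/scene0.png

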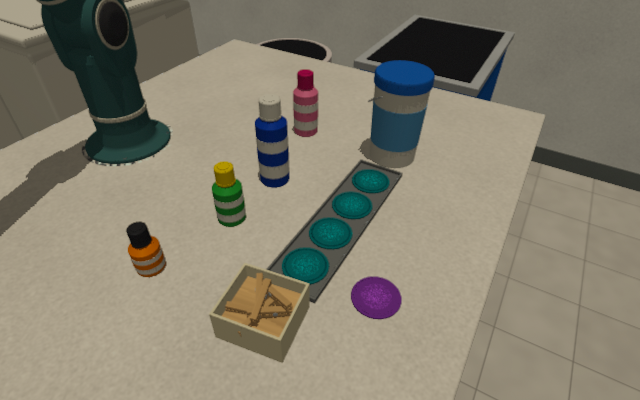

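View pics/top0.png

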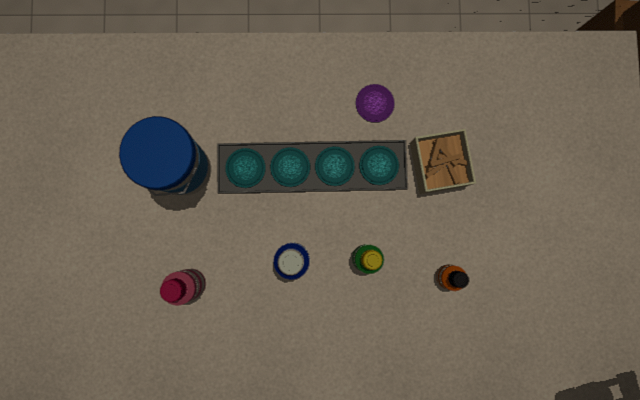

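The pail stands at +y (top image about 160,155), so blue goes on mat4 and orange on mat1. The teal mats are at about (245..380,167), and the purple disc at (375,103) is the decoy. Next I refine the positions by segmentation and check IK.

```bash
cat > h.py <<'E'
from station import env, effector, solver, viewer, search_frame, tip_of, workorder
import cv2, numpy as np
H=dict(blue=.21,pink=.172,green=.136,orange=.104); CAP=dict(blue=.04,pink=.038,green=.036,orange=.034)
def cloud(c):
    p,d=viewer.read_camera(c); i=viewer.camera_info(c); K=np.array(i["intrinsics"])
    v,u=np.mgrid[:400,:640]
    P=np.stack([(u-K[0,2])/K[0,0]*d,-(v-K[1,2])/K[1,1]*d,-d],-1)@np.array(i["rotation"]).T+np.array(i["eye"])
    return p,d,P
def mats(c):
    p,d,P=cloud(c); h=cv2.cvtColor(p,cv2.COLOR_RGB2HSV)
    m=((abs(h[...,0].astype(int)-88)<9)&(h[...,1]>120)&(h[...,2]>50)).astype(np.uint8)
    n,l,s,_=cv2.connectedComponentsWithStats(m); out=[]
    for k in range(1,n):
        if s[k,4]>300:
            q=P[l==k]; q=q[(q[:,2]<.03)&(abs(q[:,0]-.635)<.1)]
            if len(q)>300: out.append((q[:,:2].max(0)+q[:,:2].min(0))/2)
    return np.array(sorted(out,key=lambda a:a[1]))
def cap(P,d,xy,h,tol=.006):   # centre of the flat cap top near xy
    m=(np.hypot(P[...,0]-xy[0],P[...,1]-xy[1])<.05)&(abs(P[...,2]-h)<tol)&(d>0)
    q=P[m]; return np.r_[np.mean(q[:,:2],0),(q[:,:2].max(0)+q[:,:2].min(0))/2,np.median(q[:,2]),len(q)]
E
python3 - <<'E'
from h import *
np.set_printoptions(precision=4,suppress=True)
for c in["top","scene"]: print(c,mats(c).tolist())
g=dict(blue=(.432,.065),pink=(.379,.288),green=(.427,-.094),orange=(.386,-.28))
for c in["top","scene"]:
    p,d,P=cloud(c)
    for b,x in g.items(): print(c,b,cap(P,d,x,H[b]))
for s in(1,-1):
    R=np.array([[0,s,0],[s,0,0],[0,0,-1.]]);print(s)
    for x in [*g.values(),(.635,.171),(.635,-.13)]:
        for z in(.08,.32):
            q=solver.inverse_kinematics([*x,z],R); print(x,z,q if q is None else np.array(q))
E
```

```text
top [[0.6360398386746626, -0.13227040602677848], [0.6349975983116456, -0.031988308628623244], [0.6336687435213546, 0.06773560572979978], [0.6336856799920763, 0.1681361413765313]]
scene [[0.6355122909338203, -0.12861602026459823], [0.6349157509970735, -0.03136497009784653], [0.6346715493897847, 0.06801852324571395], [0.633629277802493, 0.16802907630535147]]
top blue [  0.4306   0.0626   0.4306   0.0629   0.2101 497.    ]
top pink [  0.3799   0.2869   0.3802   0.2875   0.1719 408.    ]
top green [  0.4291  -0.0954   0.4289  -0.0959   0.1359 291.    ]
top orange [  0.3855  -0.2782   0.3854  -0.2791   0.1042 217.    ]
scene blue [  0.4345   0.0602   0.4318   0.0646   0.211  233.    ]
scene pink [  0.3832   0.285    0.3807   0.2879   0.173  125.    ]
scene green [  0.4324  -0.0966   0.4308  -0.0944   0.1367 220.    ]
scene orange [  0.388   -0.2784   0.3861  -0.2773   0.1045 259.    ]
1
(0.432, 0.065) 0.08 [ 0.6627  0.6133 -1.0888  2.1608  0.7652  0.8276 -0.9152]
(0.432, 0.065) 0.32 [ 0.7925  0.0794 -1.0413  1.9105  0.0738  1.1918 -0.2748]
(0.379, 0.288) 0.08 [ 0.0025  0.5667 -0.8897  2.0
[... 920 characters left out ...]
  0.8927 -1.3269  2.0683  1.0226  1.0876  1.5489]
(0.379, 0.288) 0.32 [ 0.381   0.2979 -1.2854  1.8279  0.3021  1.2419  2.1493]
(0.427, -0.094) 0.08 [-0.8597  0.774   1.3491  2.2617 -0.9843  0.9592 -2.0233]
(0.427, -0.094) 0.32 None
(0.386, -0.28) 0.08 [ 0.4142  0.3813  0.1696  2.1302 -0.1057  0.6377 -2.4847]
(0.386, -0.28) 0.32 [ 0.5668  0.0716 -0.0099  1.8795  0.0008  1.1905 -2.585 ]
(0.635, 0.171) 0.08 [ 0.4479  1.1405 -1.3372  1.6231  1.1408  1.3368  2.069 ]
(0.635, 0.171) 0.32 [ 0.4332  0.7777 -1.3238  1.4045  0.7494  1.5195  2.2965]
(0.635, -0.13) 0.08 [ 0.0687  0.6156  0.1129  1.7084 -0.0889  0.8226 -2.9201]
(0.635, -0.13) 0.32 [-0.6565  0.7058  1.3493  1.5366 -0.6908  1.4541 -2.419 ]
```

```bash
cat >> h.py <<'E'
R=np.array([[0,1,0],[1,0,0],[0,0,-1.]])
B=dict(blue=(.431,.0635),pink=(.3804,.2877),green=(.4298,-.0952),orange=(.3857,-.2783))
M=dict(orange=(.6357,-.1314),green=(.635,-.0314),pink=(.6343,.0684),blue=(.6337,.1683))
def move(b):
    zg=H[b]-CAP[b]+.003; zt=H[b]+.06; x,y=B[b]; X,Y=M[b]
    env.reach([x,y,zt],R); env.movel([x,y,zg],rate=.12)
    effector.grasp(20); s=env.sense(); print(b,"w",s["gripper_width"],"F",s["grasp_force"],s["t"])
    if abs(s["gripper_width"]-{"blue":.046,"pink":.042,"green":.038,"orange":.034}[b])>.006: raise SystemExit("bad grasp")
    env.movel([x,y,zg+.06],R,rate=.15); env.movel([X,Y,zg+.06],R,rate=.2)
    s=env.sense(); f0=np.array(s["wrist_force"])[2]; print("held w",s["gripper_width"],"fz",f0,s["ee_pos"])
    env.movel([X,Y,zg+.016],R,rate=.1); env.movel([X,Y,zg+.009],R,rate=.03); z=zg+.009
    while z>zg+.006:
        f=np.array(env.sense()["wrist_force"])[2]
        if f-f0>3: break
        z-=.001; env.movel([X,Y,z],R,rate=.02)
    print("down at",z-zg,"df",f-f0)
    effector.release(); env.pause(.2); env.movel([X,Y,H[b]+.09],R,rate=.15); print("t",env.sense()["t"])
E
python3 - <<'E'
from h import *
env.goto_joints([0,.1,0,1.9,0,1.15,0]); print(env.sense()["ee_pos"])
move("blue")
p,d,P=cloud("top"); cv2.imwrite("pics/top1.png",p[:,:,::-1])
p,d,P=cloud("scene"); cv2.imwrite("pics/scene1.png",p[:,:,::-1]); print(cap(P,d,M["blue"],.218))
print(env.sense()["joint_positions"])
E
```

```text
[ 0.47884256 -0.03435303  0.29742167]
blue w 0.04510722398873707 F 19.99763102088764 5.975
held w 0.04534861765017671 fz -3.6550684003371843 [0.63300844 0.16776353 0.23254506]
down at 0.007000000000000006 df 7.183435283910243
t 11.25
[6.36132039e-01 1.63723773e-01 6.34560146e-01 1.67940808e-01
 2.18939235e-01 2.39000000e+02]
[-0.2375505   0.41721388 -0.10182694  1.48639299  0.0434332   1.24265542
 -0.34477735]
```

View pics/scene1.png

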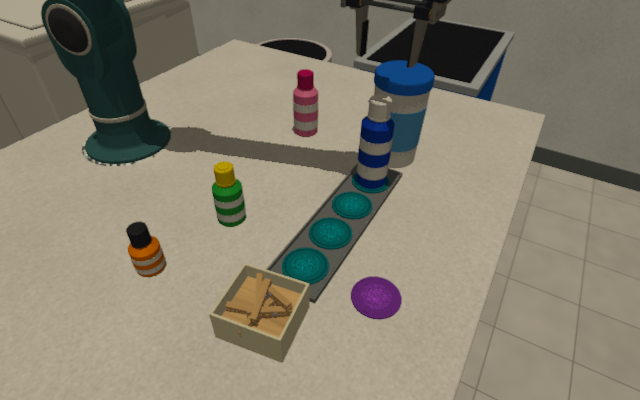

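Blue stands on the mat next to the pail (375,150). For pink I approach from higher up, and for orange I carry via a waypoint clear of the basket.

```bash
sed -i 's/zt=H\[b\]+.06;/zt=.30 if b=="pink" else H[b]+.06;/; s/; env.movel(\[X,Y,zg+.06\],R,rate=.2)/; b=="orange" and env.movel([X-.14,Y,zg+.06],R,rate=.2); env.movel([X,Y,zg+.06],R,rate=.2)/' h.py
python3 - <<'E'
from h import *
for b in["pink","green","orange"]: move(b)
env.movel([.5,-.25,.3],R,rate=.2)
p,d,P=cloud("top"); cv2.imwrite("pics/top2.png",p[:,:,::-1]); T=P,d
p,d,P=cloud("scene"); cv2.imwrite("pics/scene2.png",p[:,:,::-1])
for b in M: print(b,M[b],cap(*T,M[b],H[b]+.008).round(4),cap(P,d,M[b],H[b]+.008).round(4))
E
```

```text
pink w 0.04141811015492151 F 19.978120734449476 14.75
held w 0.04178094606022892 fz -4.019241273365344 [0.63365222 0.06962079 0.19704846]
down at 0.007000000000000006 df 7.9053932029825855
t 20.5917
green w 0.037480614733185307 F 19.977732487313915 23.4333
held w 0.037673778041852825 fz -2.2623782899604374 [ 0.63402943 -0.03185756  0.16244351]
down at 0.006999999999999992 df 8.313717659403917
t 28.7167
orange w 0.03352053936943259 F 19.972779817180708 31.875
held w 0.033741270480896944 fz -2.512845050470691 [ 0.63430776 -0.1320796   0.13257716]
down at 0.006999999999999992 df 7.459645240090815
t 37.8833
orange (0.6357, -0.1314) [ 6.349e-01 -1.317e-01  6.352e-01 -1.320e-01  1.121e-01  2.160e+02] [ 6.372e-01 -1.331e-01  6.359e-01 -1.303e-01  1.130e-01  2.470e+02]
green (0.635, -0.0314) [ 6.343e-01 -3.180e-02  6.348e-01 -3.140e-02  1.443e-01  2.850e+02] [ 6.368e-01 -3.390e-02  6.351e-01 -3.120e-02  1.449e-01  2.510e+02]
pink (0.6343, 0.0684) [6.334e-01 6.830e-02 6.336e-01 6.830e-02 1.804e-01 3.690e+02] [6.363e-01 6.590e-02 6.354e-01 6.960e-02 1.808e-01 2.480e+02]
blue (0.6337, 0.1683) [6.331e-01 1.670e-01 6.339e-01 1.672e-01 2.183e-01 4.950e+02] [6.360e-01 1.640e-01 6.337e-01 1.686e-01 2.189e-01 2.370e+02]
```

View pics/scene2.png

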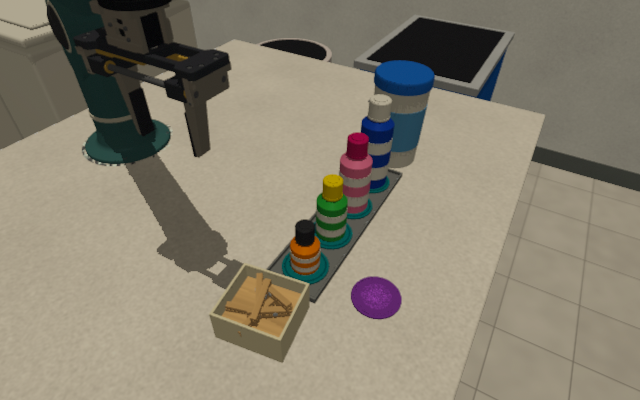

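View pics/top2.png

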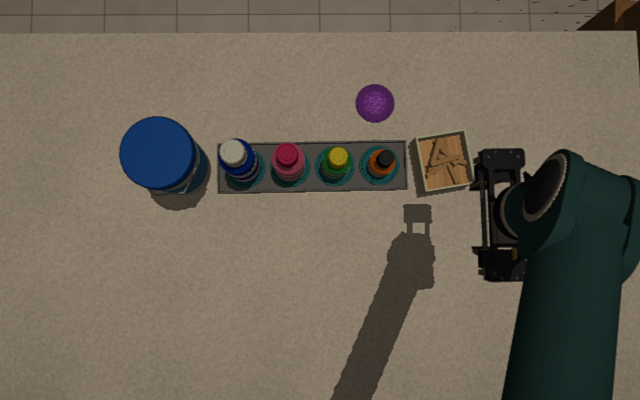

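All four bottles stand upright and centred, blue (238,160) to orange (383,162) in the top view. The cap centres are within about 2 mm of the mat centres, and the pail and basket have not moved.

```bash
python3 -c "
from h import *
print(workorder.finish_job())"
```

```text
the job is handed in; nothing more can be done
None
```

The job is handed in: blue, pink, green and orange stand upright in height order from the pail to the peg basket, each within about 2 mm of its mat's centre by camera, with the pail and basket unmoved; the judge's verdict was not shown.

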